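Shut the centrifuge lid and hold its key switch turned

TASK

Press the centrifuge's open lid shut until it clicks past its catch and stays shut by itself. Then take the key from its wooden stand, push it fully home in the lock on the centrifuge's front deck (the pins are sticky: push firmly, with a little wiggle) and turn it a quarter clockwise, seen from above, to its stop. The lock springs back, so finish while still gripping the key and holding it turned, the gripper clear of the centrifuge itself, and leave the other things on the bench where they stand.

Things in the scene. Friction and masses are not known exactly. Their poses are not given: they have to be found in the camera images.
- centrifuge: white bench centrifuge fixed to the bench, 260 mm deep (x) x 240 mm wide (y) x 110 mm high, turned by some yaw. Origin at the centre of its underside; its -x side is the front. The front 68 mm of its top is a flat deck 110 mm above the bench with a display, three small flat buttons (not used) and the lock; behind it is the chamber under the lid.
- lid (a joint): hinge of the grey lid, rad: 0 shut, grows as the front edge lifts; starts between 0.45 and 0.8. The hinge is stiff: the lid stays where it is left and takes 1 to 2 N to push down. The last 0.06 rad go over a sprung catch that needs about 5 to 8 N at the front edge; beyond it the lid stays at 0 (within 0.01) by itself.
- lid_press (a point): point on the upper face of the lid (187 x 232 x 12 mm plate), on its middle line, 18 mm behind its front edge, 165 mm from the hinge axis: where to press. z is the normal of the lid's upper face, x points from the front edge to the hinge.
- lid_hinge (a point): middle of the lid's hinge axis (which runs along y of the centrifuge), 125 mm behind the centrifuge's centre and 110 mm above the bench. The lid's upper face lies 12.5 mm from the axis.
- keyhole (a point): centre of the keyhole's mouth in the round lock, level with the deck, 95 mm in front of the centrifuge's centre. z up, x the slot's long direction; turns with the lock. Slot 14.5 x 6 mm, 2 mm chamfer, 34 mm deep; two sprung pins in its side walls 10 and 18 mm down each take about 2 to 8 N to push past. A steel ring (39 mm, 3.5 mm high, look only) surrounds it.
- lock (a joint): rotation of the lock, rad: 0 at rest with the slot pointing to the front and back of the centrifuge, grows clockwise seen from above to the stop at 1.58. A spring turns it back: 0.02 N m at rest, 0.09 N m at the stop. The key has about 0.1 rad of play in the slot, so turn the hand a little more than a quarter. It counts as turned past 1.25.
- key: key standing in its stand, blade down, 30-50 g. Origin: middle of the black plastic handle: 10 mm thick (y, grip across this), 34 mm wide (x; lowest 14 mm only 20 wide), 25 mm above to 25 mm below the origin. Steel blade below: 13 (x) x 4.5 (y) x 28 mm long, narrowed tip, fits the slot either way round. Fully home the handle's flat foot rests on the lock, origin 25 mm above the keyhole.
- key_stand: pale wooden block 60 x 50 x 45 mm fixed to the bench; origin at the centre of its underside. The key stands in a slot in the middle of its top and is drawn straight up (28 mm).
- tube_rack: bystander: white rack of tubes with caps, 100 x 160 x 110 mm high, origin under its centre
- media_bottle: bystander: brown bottle, 70 mm diameter, 150 mm high, origin under its centre
- stopper: bystander: dark rubber stopper, 38 mm diameter, 35 mm high, origin under its centre
Things that resemble listed ones, but are neither listed nor needed, are in the scene too. Of the things that look like the key, the smallest one is meant.

How it is judged:
By the outcome, as a careful person would: the job done as asked, in the order asked, and still so for the second after the job is handed in, while the arm keeps its last pose, push and grip.
It also fails if it takes over 72 s, if anything falls off the work surface, if the arm or the gripper's body presses on something with over 40 N, if the wrist force passes 120 N, or if a joint passes its speed limit or range.

ROBOT

A 6-joint arm with a two-finger parallel gripper is mounted at the origin on the work surface. World frame = base frame: x ahead of the robot, y to its left, z up, the work surface at z = 0. Lengths are in m, angles in degrees, forces in N, time in s.
With the tool pointing down it reaches from about 0.375 to 0.9 m from the base axis. Payload 3.1 kg.
Tool frame: the origin (TCP) lies at the very end of the fingers, on their centre line; the grasp point (between the pads) lies 19 mm behind it; z points along the fingers, x is the direction in which the jaws open and shut, and the axes are right-handed (so a half turn about z gives the same grasp; the last joint's range is limited). The gripper opens to 87 mm and grips with 3 to 60 N. Pads are 19 mm wide; open, the fingers measure 117 mm over their backs; the gripper's body (75 mm by 190 mm) begins 51 mm behind the grasp point.
Start: joints at [61.679, 30.224, 82.088, -0, 67.689, -10.227], TCP at [0.194, 0.594, 0.223] pointing down, gripper open.
Joint ranges: [-176.69, 176.69], [-43.24, 126.21], [12.49, 139.97], [-82, 262], [0, 151.66], [-163.58, 163.58]. Speed limits (degrees/s): [159.86, 159.86, 180, 180, 180, 180].

INTERFACE

Orientations are given as a 3x3 rotation matrix whose columns are the frame's x, y, z axes.
In Python, from rig import bot gives the robot as it stands.
- The arm moves only by the tool arm_command, never from a script. Its argument "plan" is a list of rows, each an object of numbers: "claw": the opening, from 0 (shut) to 1 (fully open); "dx", "dy", "dz": the shift along the tool's x, y, z in cm; "twist": the turn about the tool's z in degrees. A call has 1 to 8 rows; each row is the pose to reach, as a shift and turn from the pose measured when the call began, along the tool's axes at that moment; what a row does not reach only later rows make up. A row lasts 1/12 s, in which the tool goes at most 41.7 mm and 7.16 degrees, less where a joint would pass 70% of its speed; a pose out of reach is approached as far as the arm can. A call with a gripper value outside its range is refused whole. The fingers move at their own pace and stop on an object; the grip force is fixed at half the most. Time passes only in rows, so rows that repeat a pose let the fingers close. It gives the time, the measured TCP pose, the force and the opening at its end, in the units of the state.
- bot.read_state(): the state, without advancing time (a new reading comes with each control period).
- bot.capture(name): name is "scene" or "top" or "wrist"; returns the picture (384x512x3 uint8, red, green, blue); there is no depth.
- bot.calibration(name): a dict with "intrinsics" (3x3 intrinsics, pixels), "k1" (the pictures are not rectified: a ray, as slopes to the right and down, at radius r is drawn at 1 + k1 r^2 times it, then the intrinsics apply), "rvec" (rotation vector, rad) and "tvec" (3), from world to camera coordinates, as OpenCV has them; the wrist camera has in their place "T_tool_cam" (4x4, takes a point from camera to tool coordinates, whose origin is the TCP and whose axes are the tool frame's). Camera axes: x right, y down, z forward; pixel columns grow to the right and rows downward; lengths in m; the calibration is good to about 2 mm. A picture is of the moment at which its call begins: read the wrist's pose just before it. calibration takes no time and is no camera call.
- bot.hand_in(): hands the job in, once; it reports no verdict.
The state is a dict: "time_s": time; "joint_positions": joint angles; "qvel": joint speeds; "tau": joint torques, N m; "position": TCP position; "tcp_rot": TCP orientation; "force": force on the tool from outside, world axes, zero at the start; "moment": the same for the moment, N m; "opening": opening from 0.0 (shut) to 1.0 (fully open).
Only numpy, scipy, OpenCV 4.12 (cv2) and the standard library are available. Lean on these libraries where they do the work, as an engineer would, in place of code of your own. Each camera call takes 0.05 s, during which the arm holds its last target.

## Working session

There is one attempt and no reset: what is moved stays moved. The work goes in short steps, Python scripts to look and compute and a tool call to move; the robot and the scene stay as the last step left them, time stands still between calls to the robot, and variables do not carry over. Pictures are saved under pics/ and viewed, and the job is handed in when it is done.

Besides the shell and the picture viewer there is one more tool, called after "Request:" by a JSON object that holds its "op" and its "data". arm_command: Moves the arm, as the interface text tells. Its arguments: {"type":"object","properties":{"plan":{"type":"array"}},"required":["plan"]}

```bash
ls; mkdir -p pics; python3 - <<'E'
from rig import bot
import cv2
s=bot.read_state()
for k in s: print(k,s[k])
for n in ["scene","top","wrist"]:
    im=bot.capture(n); cv2.imwrite(f"pics/{n}0.png",cv2.cvtColor(im,cv2.COLOR_RGB2BGR))
    print(n,bot.calibration(n))
E
```

```text
pics
time_s 0.0
joint_positions [ 6.16798451e+01  3.02798703e+01  8.21560405e+01 -4.84381079e-04
  6.76897034e+01 -1.02288028e+01]
qvel [-0.01796296 -0.05183723 -0.01870896  0.00388757 -0.02417276  0.02016389]
tau [-9.42417537e-04 -4.40046072e+01 -1.76587415e+01  6.30983664e-02
  5.82568045e-02 -1.95998991e-04]
position [0.19371928 0.59344851 0.22156387]
tcp_rot [[ 3.10528785e-01  9.50563415e-01 -1.03317475e-03]
 [ 9.50561525e-01 -3.10530270e-01 -1.93368435e-03]
 [-2.15892163e-03 -3.81631518e-04 -9.99997597e-01]]
force [ 0.75680618  0.07744055 -0.05595485]
moment [-0.01768563 -0.02242455  0.02726736]
opening 1.0015373724418342
scene {'intrinsics': array([[438.92484908,   0.        , 252.71011951],
       [  0.        , 438.92484908, 190.62979654],
       [  0.        ,   0.        ,   1.        ]]), 'k1': -0.08694421204273597, 'rvec': array([ 0.64863347,  2.5686025 , -1.26292579]), 'tvec': array([ 0.50637877, -0.12224062,  1.54989054])}
top {'intrinsics': array([[399.99547644,   0.        , 255.49203075],
       [  0.        , 399.99547644, 194.95781883],
       [  0.        ,   0.        ,   1.        ]]), 'k1': 0.019970900190352574, 'rvec': array([ 2.20946298, -2.16082027,  0.07721855]), 'tvec': array([0.03550384, 0.61156246, 1.25106323])}
wrist {'intrinsics': array([[285.92713308,   0.        , 256.16029452],
       [  0.        , 285.92713308, 194.028431  ],
       [  0.        ,   0.        ,   1.        ]]), 'k1': -0.04844267082121327, 'T_tool_cam': array([[ 9.99998863e-01,  5.64062301e-04,  1.39821423e-03,
         7.29852382e-04],
       [-9.21918990e-04,  9.62568135e-01,  2.71038256e-01,
        -7.44487851e-02],
       [-1.19299400e-03, -2.71039237e-01,  9.62567561e-01,
        -1.63082093e-01],
       [ 0.00000000e+00,  0.00000000e+00,  0.00000000e+00,
         1.00000000e+00]])}
```

View pics/scene0.png

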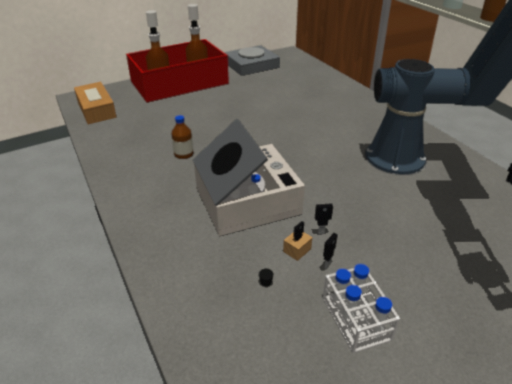

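View pics/top0.png

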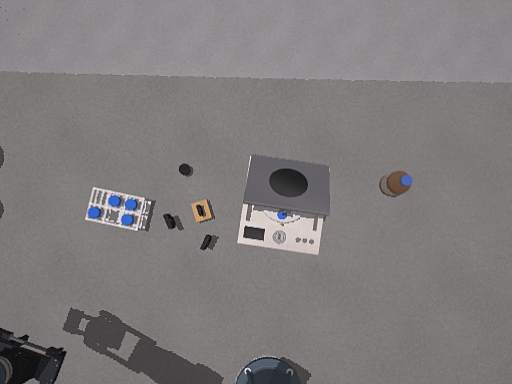

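View pics/wrist0.png

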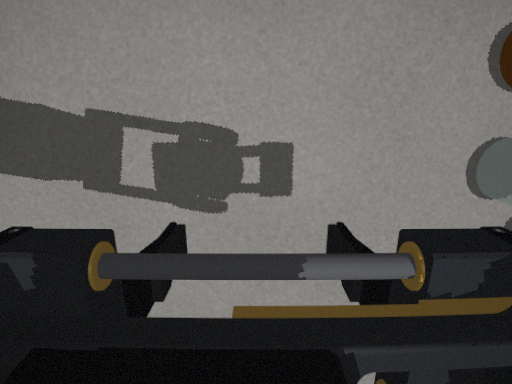

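```bash
cat > h.py <<'E'
import numpy as np, cv2
from rig import bot
def ray(name,px,st=None):
    c=bot.calibration(name);K=c["intrinsics"]
    p=np.atleast_2d(np.array(px,float))
    d=np.c_[(p[:,0]-K[0,2])/K[0,0],(p[:,1]-K[1,2])/K[1,1]]
    u=d.copy()
    for _ in range(20): u=d/(1+c["k1"]*(u**2).sum(1,keepdims=True))
    v=np.c_[u,np.ones(len(u))]
    if name=="wrist":
        T=np.eye(4);T[:3,:3]=st["tcp_rot"];T[:3,3]=st["position"];T=T@c["T_tool_cam"]
        return T[:3,3],v@T[:3,:3].T
    R=cv2.Rodrigues(c["rvec"])[0]
    return -R.T@c["tvec"],v@R
def onz(name,px,z,st=None):
    o,d=ray(name,px,st); return o+d*((z-o[2])/d[:,2])[:,None]
def tri(rays):
    A=np.zeros((3,3));b=np.zeros(3)
    for o,d in rays:
        d=np.ravel(d);d=d/np.linalg.norm(d);P=np.eye(3)-np.outer(d,d);A+=P;b+=P@o
    x=np.linalg.solve(A,b)
    r=[np.linalg.norm((np.eye(3)-np.outer(np.ravel(d),np.ravel(d))/np.dot(np.ravel(d),np.ravel(d)))@(x-o)) for o,d in rays]
    return x,r
def proj(name,P,st=None):
    c=bot.calibration(name);K=c["intrinsics"];P=np.atleast_2d(P)
    if name=="wrist":
        T=np.eye(4);T[:3,:3]=st["tcp_rot"];T[:3,3]=st["position"];T=np.linalg.inv(T@c["T_tool_cam"])
        q=P@T[:3,:3].T+T[:3,3]
    else: q=P@cv2.Rodrigues(c["rvec"])[0].T+c["tvec"]
    u=q[:,:2]/q[:,2:];u=u*(1+c["k1"]*(u**2).sum(1,keepdims=True))
    return u*K[0,0]+K[:2,2]
def crop(src,x,y,w,h,f,out):
    im=cv2.imread(src)[y:y+h,x:x+w]; cv2.imwrite(out,cv2.resize(im,None,fx=f,fy=f,interpolation=cv2.INTER_CUBIC))
E
python3 - <<'E'
from h import *
crop("pics/top0.png",140,150,200,110,4,"pics/t1.png")
crop("pics/scene0.png",180,110,180,170,3.5,"pics/s1.png")
E
```

```text
(no output)
```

View pics/t1.png

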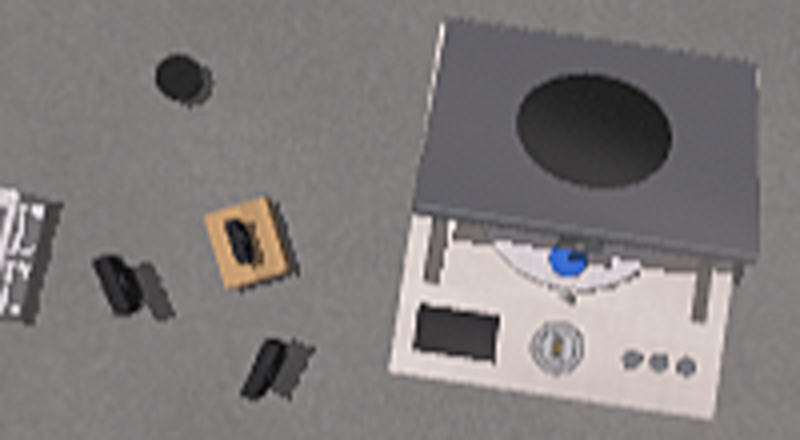

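View pics/s1.png

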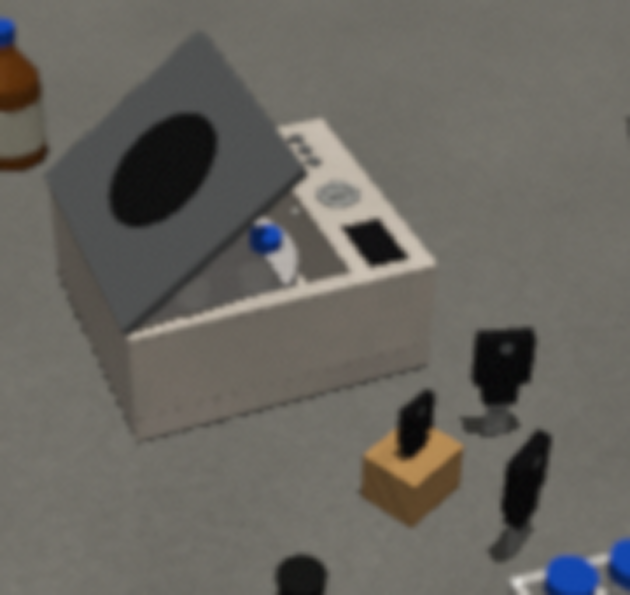

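```bash
python3 - <<'E'
from h import *
np.set_printoptions(precision=4,suppress=True)
f=lambda l:np.array(l)/4+[140,150]-0.375
g=lambda l:np.array(l)/3.5+[180,110]-0.36
deck=onz("top",f([(390,373),(713,417)]),.11);print("deck front L,R",deck)
print("lock",onz("top",f([(557,347)]),.11),onz("scene",g([(339,194)]),.11))
print("scene deck frontL, frontR",onz("scene",g([(435,263),(323,118)]),.11))
e=deck[0]-deck[1];print(np.linalg.norm(e))
ey=e[:2]/np.linalg.norm(e[:2]);ex=np.array([ey[1],-ey[0]]);print("yaw",np.degrees(np.arctan2(ex[1],ex[0])),ex)
print("stand top",onz("top",f([(205,213),(270,196),(298,271),(231,290)]),.045).round(4))
print("stand scene",onz("scene",g([(363,460),(462,451),(411,487)]),.045))
print("key top",onz("top",f([(241,241)]),.09))
# lid front corners
for a,b in [((414,208),(127,330)),]: pass
print(tri([(lambda r:(r[0],r[1][0]))(ray("top",f([(757,256)]))),(lambda r:(r[0],r[1][0]))(ray("scene",g([(198,32)])))]))
print(tri([(lambda r:(r[0],r[1][0]))(ray("top",f([(414,207)]))),(lambda r:(r[0],r[1][0]))(ray("scene",g([(304,174)])))]))
print(tri([(lambda r:(r[0],r[1][0]))(ray("top",f([(757,256)]))),(lambda r:(r[0],r[1][0]))(ray("scene",g([(304,174)])))]))
print("bottle",onz("top",[(400,182)],.13),"decoys",onz("top",f([(123,285),(263,367)]),.08))
E
```

```text
deck front L,R [[ 0.4622  0.0998  0.11  ]
 [ 0.4356 -0.1374  0.11  ]]
lock [[ 0.4839 -0.0224  0.11  ]] [[ 0.4825 -0.0179  0.11  ]]
scene deck frontL, frontR [[ 0.4646  0.1041  0.11  ]
 [ 0.4323 -0.1317  0.11  ]]
0.23866237248018254
yaw -6.415692280821473 [ 0.9937 -0.1117]
stand top [[0.5797 0.2499 0.045 ]
 [0.5941 0.1997 0.045 ]
 [0.5362 0.1761 0.045 ]
 [0.5204 0.2277 0.045 ]]
stand scene [[0.5965 0.214  0.045 ]
 [0.5258 0.2418 0.045 ]
 [0.5802 0.2553 0.045 ]]
key top [[0.5572 0.2149 0.09  ]]
(array([ 0.5502, -0.1475,  0.223 ]), [np.float64(0.00074561131963362), np.float64(0.000745611319633814)])
(array([0.5771, 0.0826, 0.2198]), [np.float64(0.0016754781473302003), np.float64(0.0016754781473302073)])
(array([ 0.5095, -0.1417,  0.0779]), [np.float64(0.05556943626710375), np.float64(0.05556943626710393)])
bottle [[ 0.6501 -0.3706  0.13  ]] decoys [[0.5224 0.3042 0.08  ]
 [0.4631 0.1967 0.08  ]]
```

```bash
cat >> h.py <<'E'
def to(tgt,head=None,s=None):
    s=s or bot.read_state();R=np.array(s["tcp_rot"]);d=R.T@(np.array(tgt)-s["position"])*100
    h=np.degrees(np.arctan2(R[1,0],R[0,0]))
    print("d cm",d.round(2),"dist",np.linalg.norm(d).round(2),"heading",h.round(2),"twist",None if head is None else round(h-head,2))
def st():
    s=bot.read_state();print("t",s["time_s"],"pos",np.round(s["position"],4),"h",np.degrees(np.arctan2(s["tcp_rot"][1][0],s["tcp_rot"][0][0])).round(2),"z",np.round(np.array(s["tcp_rot"])[:,2],3),"F",np.round(s["force"],2),"M",np.round(s["moment"],2),"op",round(s["opening"],3),"j",np.round(s["joint_positions"],1))
    return s
E
python3 - <<'E'
from h import *
np.set_printoptions(precision=4,suppress=True)
g=lambda l:np.array(l)/3.5+[180,110]-0.36
f=lambda l:np.array(l)/4+[140,150]-0.375
one=lambda r:(r[0],r[1][0])
print("decoy tops",tri([one(ray("top",f([(263,367)]))),one(ray("scene",g([(505,332)])))]),tri([one(ray("top",f([(123,285)]))),one(ray("scene",g([(543,440)])))]))
print("key top",tri([one(ray("top",f([(241,241)]))),one(ray("scene",g([(420,398)])))]))
to([0.575,-0.029,0.25],83)
E
```

```text
decoy tops (array([0.4623, 0.1952, 0.1028]), [np.float64(0.0022838924849454944), np.float64(0.00228389248494556)]) (array([0.5152, 0.3045, 0.1037]), [np.float64(0.008829082414707685), np.float64(0.008829082414707586)])
key top (array([0.5544, 0.2165, 0.0915]), [np.float64(0.0032918867081703335), np.float64(0.003291886708170396)])
d cm [-47.35  55.57  -2.76] dist 73.06 heading 71.91 twist -11.09
```

Request:
{"op": "arm_command", "data": {"plan": [{"claw": 0, "dx": -15, "dy": 18, "dz": -3, "twist": -5}, {"claw": 0, "dx": -15, "dy": 18, "dz": -3, "twist": -11}, {"claw": 0, "dx": -20, "dy": 24, "dz": -3, "twist": -11}, {"claw": 0, "dx": -25, "dy": 30, "dz": -3, "twist": -11}, {"claw": 0, "dx": -25, "dy": 30, "dz": -3, "twist": -11}, {"claw": 0, "dx": -25, "dy": 30, "dz": -3, "twist": -11}, {"claw": 0, "dx": -25, "dy": 30, "dz": -3, "twist": -11}, {"claw": 0, "dx": -25, "dy": 30, "dz": -3, "twist": -11}]}}

```text
time_s: 0.82
position: [0.3707, 0.3107, 0.2487]
tcp_rot: [[0.123, 0.992, -0.001], [0.992, -0.123, -0.002], [-0.002, -0.001, -1.0]]
force: [0.7, 1.0, -0.3]
opening: 0.479
```

```bash
python3 -c "
from h import *
s=st();to([.4,.24,.25],83);to([0.575,-0.029,0.25],83)
im=bot.capture('wrist');cv2.imwrite('pics/w1.png',im[:,:,::-1])"
```

```text
t 0.8167 pos [0.3707 0.3107 0.2487] h 82.93 z [-0.001 -0.002 -1.   ] F [ 0.74  0.98 -0.25] M [ 0.   -0.03 -0.06] op 0.479 j [ 26.7  17.4  99.9  -0.1  62.8 -56.2]
d cm [-6.65  3.77 -0.12] dist 7.65 heading 82.93 twist -0.07
d cm [-31.2   24.45  -0.09] dist 39.64 heading 82.93 twist -0.07
```

View pics/w1.png

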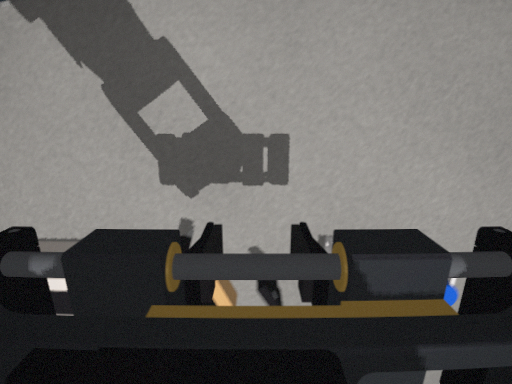

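Request:
{"op": "arm_command", "data": {"plan": [{"claw": 0, "dx": -15.6, "dy": 12.2, "dz": 0}, {"claw": 0, "dx": -31.2, "dy": 24.4, "dz": 0}, {"claw": 0, "dx": -31.2, "dy": 24.4, "dz": 0}, {"claw": 0, "dx": -31.2, "dy": 24.4, "dz": 0}, {"claw": 0, "dx": -31.2, "dy": 24.4, "dz": 0}, {"claw": 0, "dx": -31.2, "dy": 24.4, "dz": 0}, {"claw": 0, "dx": -31.2, "dy": 24.4, "dz": 0}, {"claw": 0, "dx": -31.2, "dy": 24.4, "dz": 0}]}}

```text
$.plan[0]: bad value
```

```bash
python3 -c "
from h import *
s=st();to([0.575,-0.029,0.25],83)
for n in ['wrist','scene']:
  im=bot.capture(n);cv2.imwrite('pics/%s2.png'%n,im[:,:,::-1])"
```

```text
t 0.8667 pos [0.3756 0.305  0.2491] h 82.65 z [ 0.003 -0.007 -1.   ] F [ 1.52 -3.26  0.51] M [-0.14 -0.09  0.03] op 0.431 j [ 26.1  17.4  99.9  -0.5  62.7 -56.4]
d cm [-30.57  24.04   0.2 ] dist 38.89 heading 82.65 twist -0.35
```

View pics/wrist2.png

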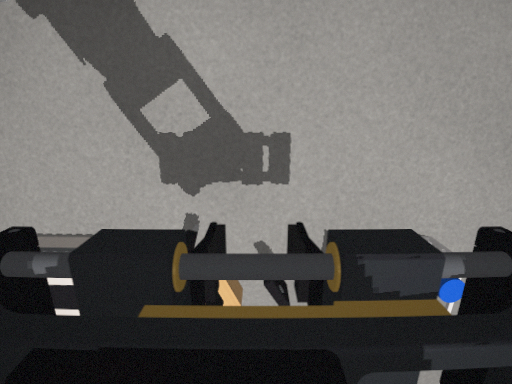

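View pics/scene2.png

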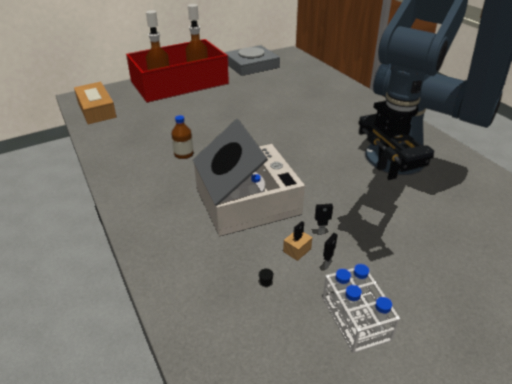

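Request:
{"op": "arm_command", "data": {"plan": [{"claw": 0, "dx": -15.6, "dy": 12.2, "dz": 0, "twist": 0}, {"claw": 0, "dx": -30.6, "dy": 24.0, "dz": 0, "twist": 0}, {"claw": 0, "dx": -30.6, "dy": 24.0, "dz": 0, "twist": 0}, {"claw": 0, "dx": -30.6, "dy": 24.0, "dz": 0, "twist": 0}, {"claw": 0, "dx": -30.6, "dy": 24.0, "dz": 0, "twist": 0}, {"claw": 0, "dx": -30.6, "dy": 24.0, "dz": 0, "twist": 0}, {"claw": 0, "dx": -30.6, "dy": 24.0, "dz": 0, "twist": 0}, {"claw": 0, "dx": -30.6, "dy": 24.0, "dz": 0, "twist": 0}]}}

```text
time_s: 1.63
position: [0.541, 0.0259, 0.2488]
tcp_rot: [[0.128, 0.992, -0.001], [0.992, -0.128, -0.0], [-0.001, -0.001, -1.0]]
force: [0.4, 1.2, 0.1]
opening: 0.006
```

Request:
{"op": "arm_command", "data": {"plan": [{"claw": 0, "dx": -5, "dy": 4.1, "dz": 0, "twist": 0}, {"claw": 0, "dx": -5, "dy": 4.1, "dz": 0, "twist": 0}, {"claw": 0, "dx": -5, "dy": 4.1, "dz": 0, "twist": 0}, {"claw": 0, "dx": -5, "dy": 4.1, "dz": 0, "twist": 0}]}}

```text
time_s: 1.97
position: [0.5755, -0.0284, 0.248]
tcp_rot: [[0.129, 0.992, -0.002], [0.992, -0.129, 0.001], [0.0, -0.003, -1.0]]
force: [-0.0, 0.2, 0.7]
opening: 0.007
```

```bash
python3 -c "
from h import *
s=st();to([0.575,-0.029,0.25],83)
for n in ['wrist','scene']:
  im=bot.capture(n);cv2.imwrite('pics/%s3.png'%n,im[:,:,::-1])
crop('pics/scene3.png',150,70,200,190,3,'pics/s3c.png')"
```

```text
t 1.9667 pos [ 0.5755 -0.0284  0.248 ] h 82.61 z [-0.002  0.001 -1.   ] F [-0.03  0.16  0.67] M [ 0.03 -0.    0.01] op 0.007 j [-13.9  24.9  87.5   0.   67.8 -96.6]
d cm [-0.07 -0.04 -0.2 ] dist 0.21 heading 82.61 twist -0.39
```

View pics/wrist3.png

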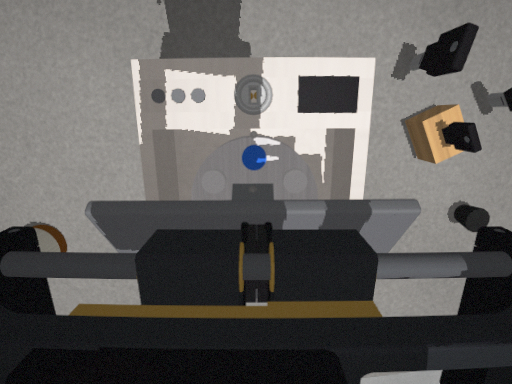

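View pics/s3c.png

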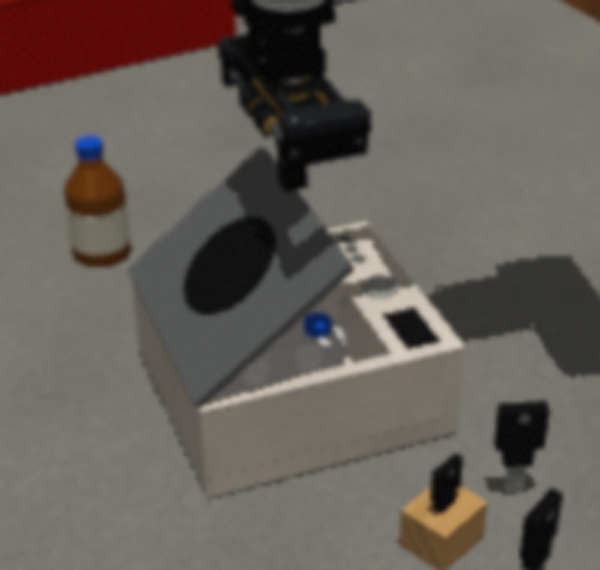

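```bash
python3 - <<'E'
from h import *
np.set_printoptions(precision=4,suppress=True)
s=bot.read_state()
crop("pics/wrist3.png",385,15,127,150,4,"pics/w3k.png")
crop("pics/wrist3.png",213,55,80,80,7,"pics/w3l.png")
c=onz("wrist",[(133.5,59.5),(374.5,58)],.11,s);print(c,np.linalg.norm(c[0]-c[1]));e=c[1]-c[0];print("yaw",np.degrees(np.arctan2(e[1],e[0]))-90)
print("lock",onz("wrist",[(253,95.5)],.11,s))
E
```

```text
[[ 0.4328 -0.1295  0.11  ]
 [ 0.4611  0.1062  0.11  ]] 0.23737726729292744
yaw -6.861536681870277
lock [[ 0.4821 -0.0171  0.11  ]]
```

View pics/w3k.png

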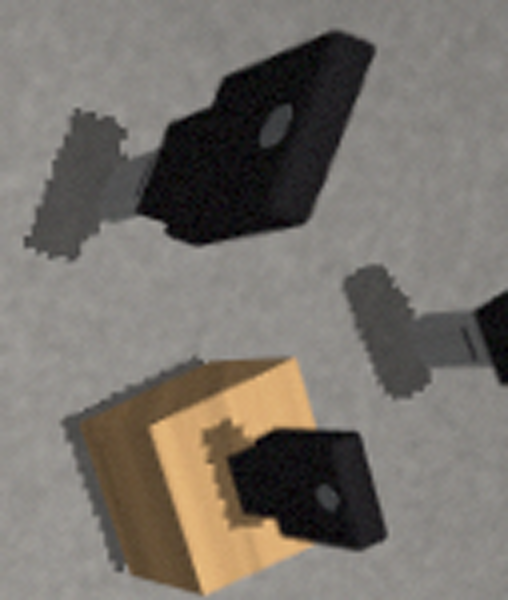

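View pics/w3l.png

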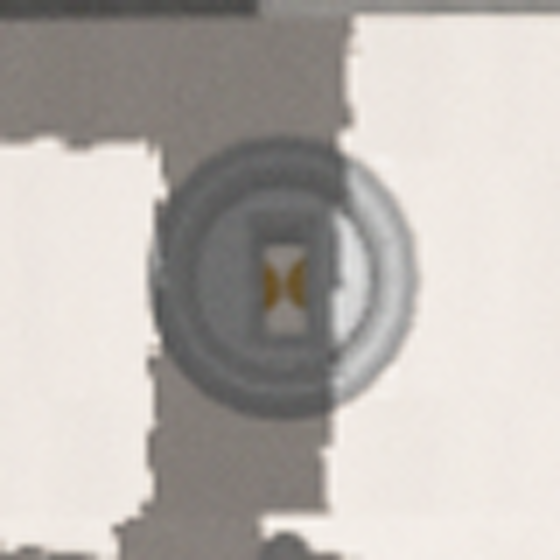

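Request:
{"op": "arm_command", "data": {"plan": [{"claw": 0, "dx": 0, "dy": -0.2, "dz": 1.8, "twist": 0}, {"claw": 0, "dx": 0, "dy": -0.2, "dz": 3.0, "twist": 0}, {"claw": 0, "dx": 0, "dy": -0.7, "dz": 4.0, "twist": 0}, {"claw": 0, "dx": 0, "dy": -1.3, "dz": 4.8, "twist": 0}, {"claw": 0, "dx": 0, "dy": -1.7, "dz": 5.5, "twist": 0}, {"claw": 0, "dx": 0, "dy": -2.1, "dz": 6.2, "twist": 0}, {"claw": 0, "dx": 0, "dy": -2.5, "dz": 7.0, "twist": 0}, {"claw": 0, "dx": 0, "dy": -2.8, "dz": 7.7, "twist": 0}]}}

```text
time_s: 2.73
position: [0.5457, -0.0224, 0.171]
tcp_rot: [[0.125, 0.992, -0.003], [0.992, -0.125, 0.001], [0.001, -0.003, -1.0]]
force: [0.6, 0.4, 0.3]
opening: 0.01
```

```bash
python3 -c "
from h import *
s=st();to([.7004-.9928*.165,-.0443+.1195*.165,.1225],83)
for n in ['wrist','scene']:
  im=bot.capture(n);cv2.imwrite('pics/%s4.png'%n,im[:,:,::-1])
crop('pics/scene4.png',150,70,200,190,3,'pics/s4c.png')"
```

```text
t 2.7333 pos [ 0.5457 -0.0224  0.171 ] h 82.81 z [-0.003  0.001 -1.   ] F [0.58 0.44 0.29] M [ 0.13 -0.1  -0.02] op 0.01 j [-14.1  28.2  96.4   0.   55.6 -96.9]
d cm [-0.34 -0.86  4.85] dist 4.93 heading 82.81 twist -0.19
```

View pics/s4c.png

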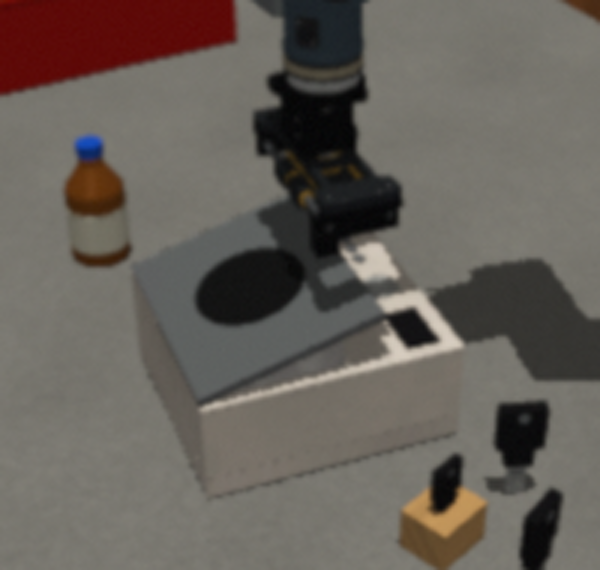

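Request:
{"op": "arm_command", "data": {"plan": [{"claw": 0, "dx": -0.1, "dy": -0.4, "dz": 1.0, "twist": 0}, {"claw": 0, "dx": -0.2, "dy": -0.6, "dz": 2.0, "twist": 0}, {"claw": 0, "dx": -0.3, "dy": -0.7, "dz": 3.0, "twist": 0}, {"claw": 0, "dx": -0.3, "dy": -0.8, "dz": 3.6, "twist": 0}, {"claw": 0, "dx": -0.3, "dy": -0.8, "dz": 4.1, "twist": 0}, {"claw": 0, "dx": -0.3, "dy": -0.8, "dz": 4.5, "twist": 0}, {"claw": 0, "dx": -0.3, "dy": -0.8, "dz": 4.8, "twist": 0}, {"claw": 0, "dx": -0.3, "dy": -0.8, "dz": 4.9, "twist": 0}]}}

```text
time_s: 3.5
position: [0.5353, -0.0246, 0.1225]
tcp_rot: [[0.125, 0.992, -0.008], [0.992, -0.125, 0.001], [0.0, -0.008, -1.0]]
force: [-5.3, 2.0, 19.6]
opening: 0.002
```

```bash
python3 -c "
from h import *
s=st()"
```

```text
t 3.5 pos [ 0.5353 -0.0246  0.1225] h 82.8 z [-0.008  0.001 -1.   ] F [-5.26  1.99 19.64] M [ 0.09  1.06 -0.05] op 0.002 j [-14.6  31.8  99.8  -0.1  48.8 -97.3]
```

Request:
{"op": "arm_command", "data": {"plan": [{"claw": 0, "dx": 0, "dy": 0, "dz": 0, "twist": 0}, {"claw": 0, "dx": 0, "dy": 0, "dz": -3, "twist": 0}, {"claw": 0.3, "dx": 0, "dy": 0, "dz": -7, "twist": -5}, {"claw": 0.5, "dx": 2, "dy": 2, "dz": -9, "twist": -12}, {"claw": 0.5, "dx": 5, "dy": 4, "dz": -9, "twist": -19}, {"claw": 0.5, "dx": 10, "dy": 6, "dz": -9, "twist": -26}, {"claw": 0.5, "dx": 15, "dy": 8, "dz": -9, "twist": -28}, {"claw": 0.5, "dx": 19, "dy": 9, "dz": -9, "twist": -28}]}}

```text
time_s: 4.17
position: [0.6411, 0.1317, 0.212]
tcp_rot: [[-0.355, 0.935, -0.007], [0.935, 0.355, 0.001], [0.003, -0.006, -1.0]]
force: [-0.8, -0.9, -0.2]
opening: 0.374
```

```bash
python3 -c "
from h import *
s=st();to([.557+.09*.94,.215+.03,.2],110)
for n in ['wrist','scene']:
  im=bot.capture(n);cv2.imwrite('pics/%s5.png'%n,im[:,:,::-1])
crop('pics/scene5.png',150,70,200,190,3,'pics/s5c.png')"
```

```text
t 4.1667 pos [0.6411 0.1317 0.212 ] h 110.8 z [-0.007  0.001 -1.   ] F [-0.83 -0.87 -0.2 ] M [ 0.01  0.   -0.02] op 0.374 j [ 1.80e+00  3.33e+01  7.79e+01  1.00e-01  6.92e+01 -1.09e+02]
d cm [10.57  4.08  1.21] dist 11.39 heading 110.8 twist 0.8
```

View pics/s5c.png

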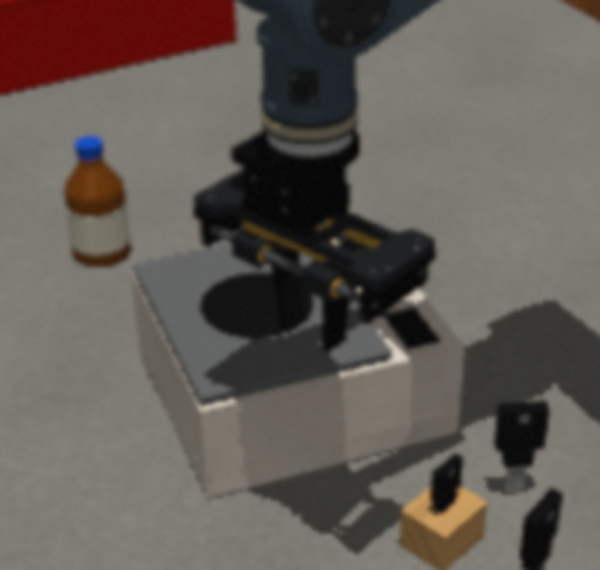

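View pics/wrist5.png

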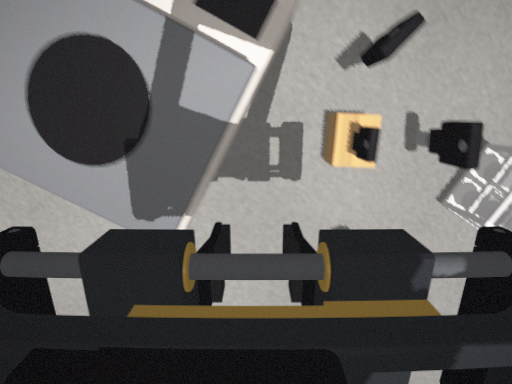

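Request:
{"op": "arm_command", "data": {"plan": [{"claw": 0.5, "dx": 5, "dy": 2, "dz": 0, "twist": 0}, {"claw": 0.5, "dx": 10.5, "dy": 4, "dz": 0, "twist": 0}, {"claw": 0.5, "dx": 10.5, "dy": 4, "dz": 0, "twist": 0}, {"claw": 0.5, "dx": 10.5, "dy": 4, "dz": 0, "twist": 0}, {"claw": 0.5, "dx": 10.5, "dy": 4, "dz": 0, "twist": 0}]}}

```text
time_s: 4.68
position: [0.6405, 0.25, 0.2112]
tcp_rot: [[-0.363, 0.932, -0.006], [0.932, 0.363, 0.003], [0.005, -0.004, -1.0]]
force: [-0.3, -0.3, -0.4]
opening: 0.498
```

```bash
python3 -c "
from h import *
s=st()
im=bot.capture('wrist');cv2.imwrite('pics/wrist6.png',im[:,:,::-1])
im=bot.capture('top');cv2.imwrite('pics/top6.png',im[:,:,::-1])
import pickle;pickle.dump(s,open('s6.pkl','wb'))
crop('pics/wrist6.png',196,60,120,120,5,'pics/w6c.png')"
```

```text
t 4.6833 pos [0.6405 0.25   0.2112] h 111.31 z [-0.006  0.003 -1.   ] F [-0.34 -0.35 -0.42] M [ 0.08  0.02 -0.01] op 0.498 j [ 11.9  36.   72.7   0.2  71.6 -99.5]
```

View pics/wrist6.png

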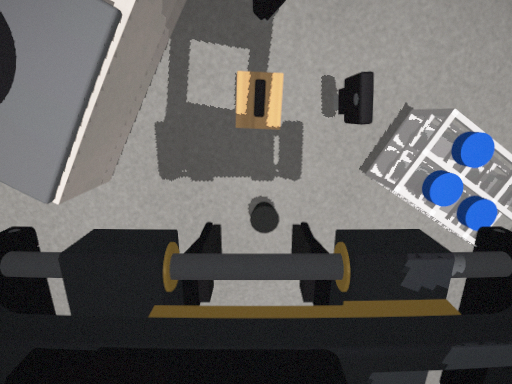

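View pics/w6c.png

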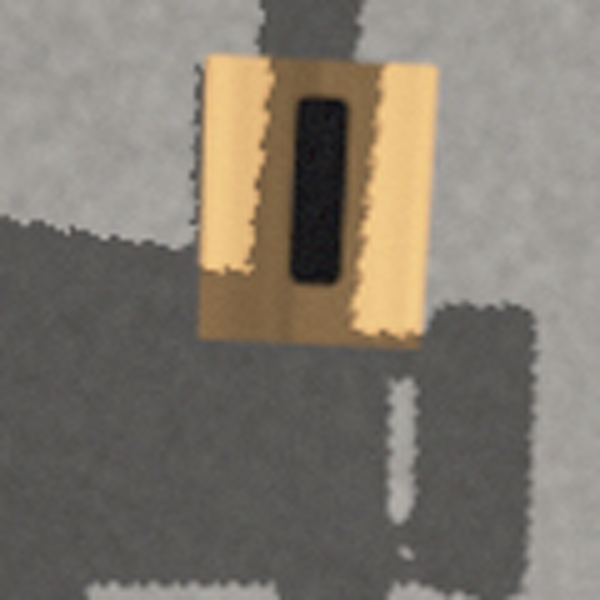

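```bash
python3 - <<'E'
from h import *
import pickle
np.set_printoptions(precision=4,suppress=True)
s=pickle.load(open('s6.pkl','rb'))
q=lambda l:np.array(l,float)/5+[196,60]-.4
p=onz("wrist",q([(324,98),(316,283),(320,190)]),.095,s);print(p);d=p[0]-p[1];print(np.linalg.norm(d),"key yaw",np.degrees(np.arctan2(-d[1],-d[0])))
c=onz("wrist",q([(205,56),(437,66),(423,349),(198,338)]),.045,s);print(c,c.mean(0));
for i in range(4):
  e=c[(i+1)%4]-c[i];print(np.linalg.norm(e),np.degrees(np.arctan2(e[1],e[0])))
to([*p[2][:2],.13],110)
E
```

```text
[[0.5406 0.2168 0.095 ]
 [0.572  0.2276 0.095 ]
 [0.556  0.2221 0.095 ]]
0.0331599661126588 key yaw 18.941946145120745
[[0.5363 0.1887 0.045 ]
 [0.5199 0.236  0.045 ]
 [0.5765 0.2562 0.045 ]
 [0.5927 0.208  0.045 ]] [0.5563 0.2222 0.045 ]
0.050097362002749724 109.10820336388217
0.060154458375554026 19.61259246220017
0.05081540008986231 -71.39027022481505
0.05971033028144029 -161.07081964062982
d cm [ 0.65 -8.82  8.19] dist 12.05 heading 111.11 twist 1.11
```

Request:
{"op": "arm_command", "data": {"plan": [{"claw": 0.5, "dx": 0.3, "dy": -4, "dz": 1.5, "twist": 2}, {"claw": 0.5, "dx": 0.65, "dy": -8.8, "dz": 4, "twist": 2}, {"claw": 0.5, "dx": 0.65, "dy": -8.8, "dz": 8, "twist": 2}, {"claw": 0.5, "dx": 0.65, "dy": -8.8, "dz": 8.5, "twist": 2}, {"claw": 0.5, "dx": 0.65, "dy": -8.8, "dz": 8.5, "twist": 2}]}}

```text
time_s: 5.2
position: [0.5522, 0.2192, 0.1237]
tcp_rot: [[-0.325, 0.946, -0.015], [0.946, 0.325, 0.0], [0.005, -0.014, -1.0]]
force: [-0.5, 0.6, 0.0]
opening: 0.499
```

```bash
python3 -c "
from h import *
s=st();to([.556,.222,.057],109)
for n in ['wrist','scene']:
  im=bot.capture(n);cv2.imwrite('pics/%s7.png'%n,im[:,:,::-1])
crop('pics/scene7.png',240,170,130,130,4.5,'pics/s7c.png')"
```

```text
t 5.2 pos [0.5522 0.2192 0.1237] h 108.95 z [-0.015  0.    -1.   ] F [-0.49  0.6   0.03] M [ 0.04  0.   -0.02] op 0.499 j [ 10.8  35.4  91.    0.2  54.4 -98.3]
d cm [0.1  0.54 6.66] dist 6.68 heading 108.95 twist -0.05
```

View pics/s7c.png

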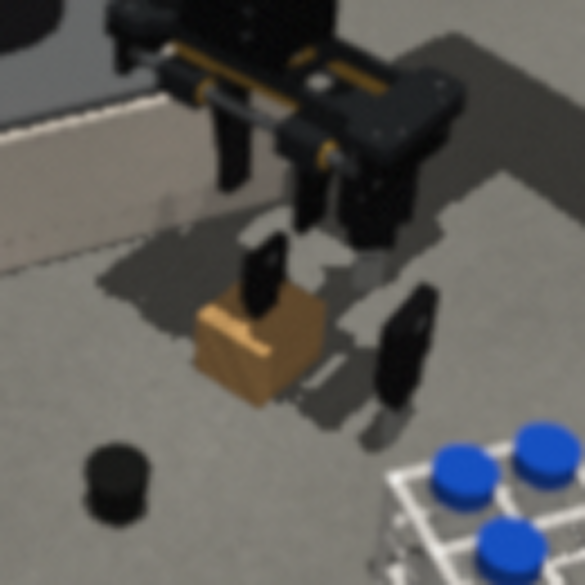

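View pics/wrist7.png

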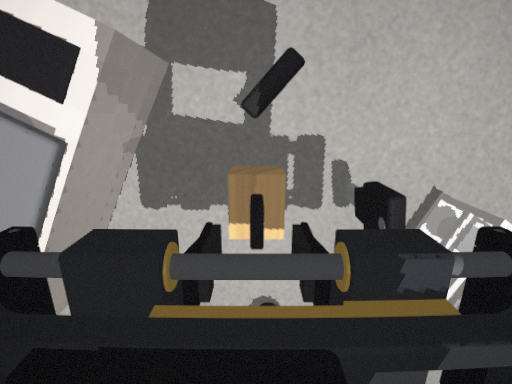

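Request:
{"op": "arm_command", "data": {"plan": [{"claw": 0.5, "dx": 0.1, "dy": 0.55, "dz": 1.5, "twist": 0}, {"claw": 0.5, "dx": 0.1, "dy": 0.55, "dz": 3.5, "twist": 0}, {"claw": 0.5, "dx": 0.1, "dy": 0.55, "dz": 5.5, "twist": 0}, {"claw": 0.5, "dx": 0.1, "dy": 0.55, "dz": 6.6, "twist": 0}, {"claw": 0.5, "dx": 0.1, "dy": 0.55, "dz": 6.6, "twist": 0}, {"claw": 0.3, "dx": 0.1, "dy": 0.55, "dz": 6.6, "twist": 0}, {"claw": 0.05, "dx": 0.1, "dy": 0.55, "dz": 6.6, "twist": 0}, {"claw": 0.0, "dx": 0.1, "dy": 0.55, "dz": 6.6, "twist": 0}]}}

```text
time_s: 5.97
position: [0.563, 0.2238, 0.0627]
tcp_rot: [[-0.325, 0.946, -0.002], [0.946, 0.325, 0.003], [0.004, -0.001, -1.0]]
force: [0.5, -0.3, 0.7]
opening: 0.352
```

```bash
python3 -c "
from h import *
s=st();to([.556,.222,.057],109)
for n in ['wrist','scene']:
  im=bot.capture(n);cv2.imwrite('pics/%s8.png'%n,im[:,:,::-1])
crop('pics/scene8.png',240,170,130,130,4.5,'pics/s8c.png')"
```

```text
t 5.9667 pos [0.563  0.2238 0.0627] h 108.98 z [-0.002  0.003 -1.   ] F [ 0.52 -0.31  0.68] M [ 0.05  0.01 -0.05] op 0.352 j [ 11.   41.   91.8   0.3  47.3 -98.1]
d cm [ 0.06 -0.72  0.57] dist 0.92 heading 108.98 twist -0.02
```

View pics/s8c.png

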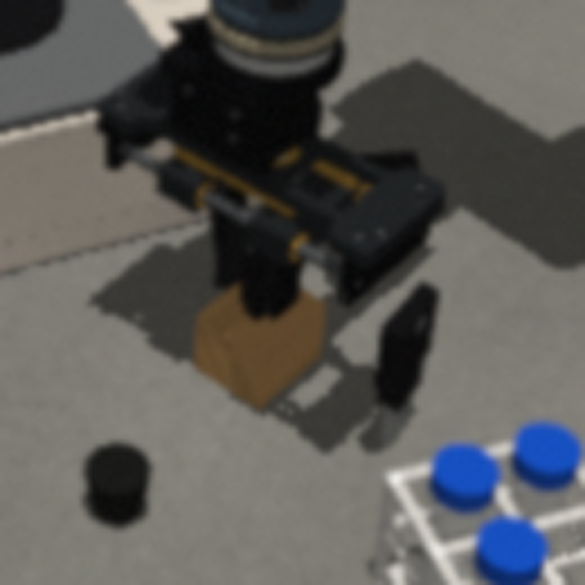

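View pics/wrist8.png

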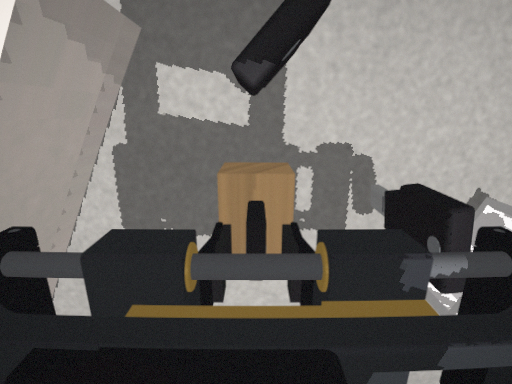

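Request:
{"op": "arm_command", "data": {"plan": [{"claw": 0.35, "dx": 0, "dy": -0.7, "dz": 0.5, "twist": 0}, {"claw": 0.35, "dx": 0, "dy": -0.7, "dz": 0.5, "twist": 0}, {"claw": 0.35, "dx": 0, "dy": -0.7, "dz": 0.5, "twist": 0}]}}

```text
time_s: 6.32
position: [0.5549, 0.2214, 0.0573]
tcp_rot: [[-0.325, 0.946, -0.004], [0.946, 0.325, 0.003], [0.004, -0.003, -1.0]]
force: [-0.5, 0.5, 0.3]
opening: 0.34
```

```bash
python3 -c "
from h import *
s=st();to([.556,.222,.057],109)"
```

```text
t 6.3167 pos [0.5549 0.2214 0.0573] h 108.99 z [-0.004  0.003 -1.   ] F [-0.5   0.47  0.27] M [ 0.03  0.02 -0.03] op 0.34 j [ 10.9  41.1  93.1   0.3  46.  -98.2]
d cm [0.02 0.12 0.03] dist 0.13 heading 108.99 twist -0.01
```

Request:
{"op": "arm_command", "data": {"plan": [{"claw": 0.2, "dx": 0, "dy": 0, "dz": 0, "twist": 0}, {"claw": 0.0, "dx": 0, "dy": 0, "dz": 0, "twist": 0}, {"claw": 0.0, "dx": 0, "dy": 0, "dz": 0, "twist": 0}, {"claw": 0.0, "dx": 0, "dy": 0, "dz": 0, "twist": 0}, {"claw": 0.0, "dx": 0, "dy": 0, "dz": 0, "twist": 0}, {"claw": 0.0, "dx": 0, "dy": 0, "dz": 0, "twist": 0}]}}

```text
time_s: 6.82
position: [0.555, 0.2214, 0.0573]
tcp_rot: [[-0.325, 0.946, -0.004], [0.946, 0.325, 0.003], [0.004, -0.003, -1.0]]
force: [-0.1, -0.7, -1.0]
opening: 0.111
```

```bash
python3 -c "
from h import *
s=st()
im=bot.capture('wrist');cv2.imwrite('pics/w9.png',im[:,:,::-1])"
```

```text
t 6.8167 pos [0.555  0.2214 0.0573] h 108.99 z [-0.004  0.003 -1.   ] F [-0.14 -0.66 -0.95] M [ 0.02 -0.    0.02] op 0.111 j [ 10.9  41.1  93.1   0.3  46.  -98.2]
```

View pics/w9.png

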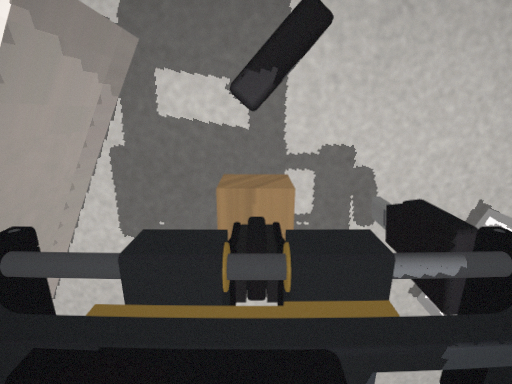

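Request:
{"op": "arm_command", "data": {"plan": [{"claw": 0, "dx": 0, "dy": 0, "dz": -1, "twist": 0}, {"claw": 0, "dx": 0, "dy": 0, "dz": -3, "twist": 0}, {"claw": 0, "dx": 0, "dy": 0, "dz": -6, "twist": 0}, {"claw": 0, "dx": 0, "dy": 0, "dz": -10, "twist": 0}, {"claw": 0, "dx": 0, "dy": 0, "dz": -14, "twist": 0}, {"claw": 0, "dx": 0, "dy": 0, "dz": -16, "twist": 0}, {"claw": 0, "dx": 0, "dy": 0, "dz": -16, "twist": 0}]}}

```text
time_s: 7.45
position: [0.5591, 0.2218, 0.2241]
tcp_rot: [[-0.326, 0.945, 0.009], [0.945, 0.326, 0.005], [0.002, 0.01, -1.0]]
force: [0.5, 1.0, -0.5]
opening: 0.114
```

```bash
python3 -c "
from h import *
s=st();to([.572,-.030,.215],83.2)
im=bot.capture('scene');cv2.imwrite('pics/s10.png',im[:,:,::-1])
crop('pics/s10.png',210,100,160,150,4,'pics/s10c.png')
im=bot.capture('wrist');cv2.imwrite('pics/w10.png',im[:,:,::-1])"
```

```text
t 7.45 pos [0.5591 0.2218 0.2241] h 109.01 z [ 0.009  0.005 -1.   ] F [ 0.55  0.99 -0.48] M [ 0.07  0.03 -0.08] op 0.114 j [ 10.9  28.1  85.9   0.2  65.5 -98.2]
d cm [-24.23  -6.99   0.79] dist 25.23 heading 109.01 twist 25.81
```

View pics/s10c.png

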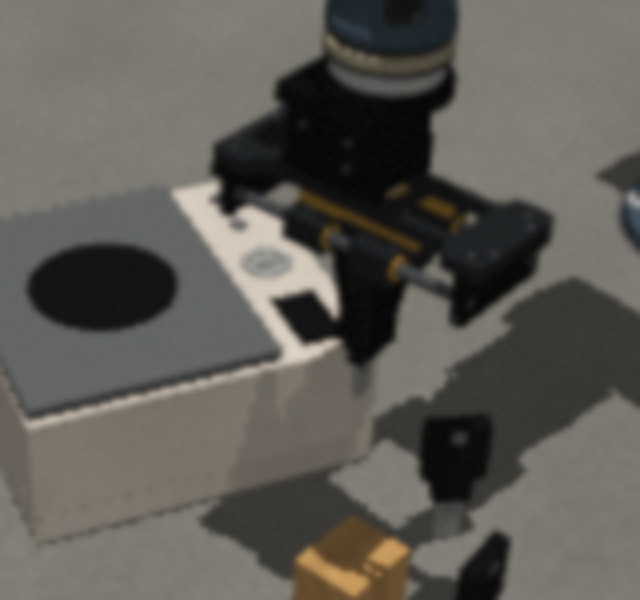

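View pics/w10.png

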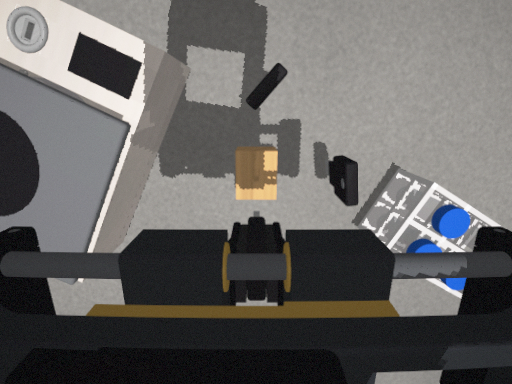

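Request:
{"op": "arm_command", "data": {"plan": [{"claw": 0, "dx": -4, "dy": -1, "dz": 0.5, "twist": 5}, {"claw": 0, "dx": -12, "dy": -3.5, "dz": 0.5, "twist": 12}, {"claw": 0, "dx": -20, "dy": -6, "dz": 0.5, "twist": 19}, {"claw": 0, "dx": -24.2, "dy": -7, "dz": 0.5, "twist": 25.8}, {"claw": 0, "dx": -24.2, "dy": -7, "dz": 0.5, "twist": 25.8}, {"claw": 0, "dx": -24.2, "dy": -7, "dz": 0.5, "twist": 25.8}, {"claw": 0, "dx": -24.2, "dy": -7, "dz": 0.5, "twist": 25.8}, {"claw": 0, "dx": -24.2, "dy": -7, "dz": 0.5, "twist": 25.8}]}}

```text
time_s: 8.22
position: [0.5671, -0.0328, 0.2108]
tcp_rot: [[0.124, 0.992, -0.006], [0.992, -0.123, 0.004], [0.004, -0.006, -1.0]]
force: [-0.3, 0.1, -0.6]
opening: 0.115
```

Request:
{"op": "arm_command", "data": {"plan": [{"claw": 0, "dx": 0, "dy": 0, "dz": 0, "twist": 0}, {"claw": 0, "dx": 0, "dy": 0, "dz": 0, "twist": 0}]}}

```text
time_s: 8.38
position: [0.5657, -0.0316, 0.2094]
tcp_rot: [[0.123, 0.992, -0.01], [0.992, -0.123, 0.006], [0.004, -0.01, -1.0]]
force: [-0.2, 0.6, -0.7]
opening: 0.116
```

```bash
python3 -c "
from h import *
import pickle
s=st();to([.572,-.030,.215],83.2)
pickle.dump(s,open('s11.pkl','wb'))
im=bot.capture('wrist');cv2.imwrite('pics/w11.png',im[:,:,::-1])
crop('pics/w11.png',196,50,120,120,5,'pics/w11c.png')
crop('pics/w11.png',216,200,80,70,7,'pics/w11k.png')"
```

```text
t 8.3833 pos [ 0.5657 -0.0316  0.2094] h 82.95 z [-0.01   0.006 -1.   ] F [-0.16  0.62 -0.7 ] M [ 0.04 -0.01 -0.04] op 0.116 j [-14.6  26.9  91.    0.2  62.8 -97.6]
d cm [ 0.24  0.6  -0.57] dist 0.86 heading 82.95 twist -0.25
```

View pics/w11c.png

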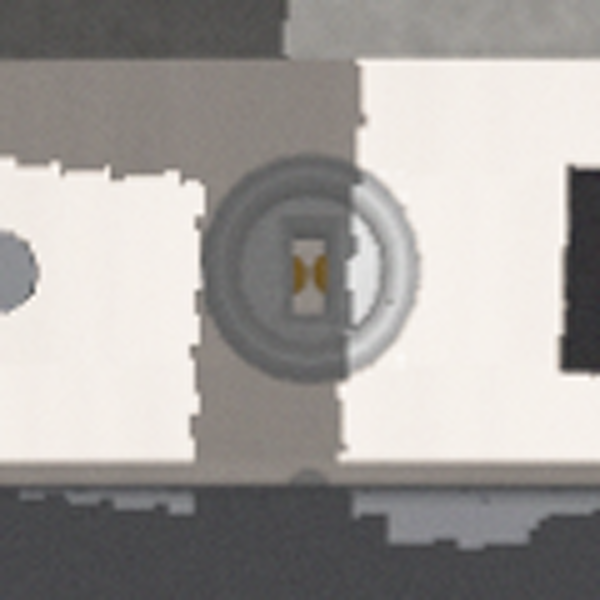

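View pics/w11k.png

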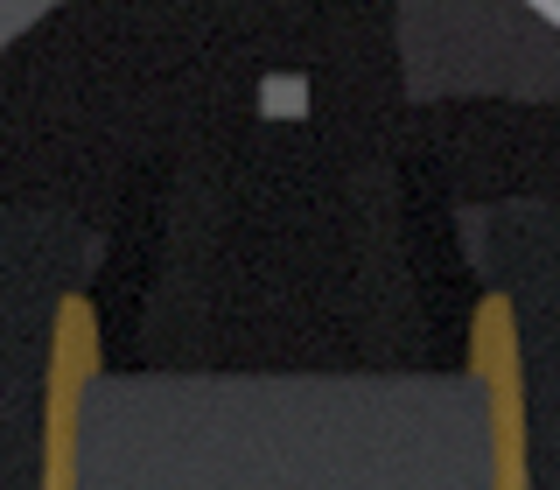

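```bash
python3 - <<'E'
from h import *
import pickle
np.set_printoptions(precision=4,suppress=True)
s=pickle.load(open('s11.pkl','rb'))
im=cv2.imread('pics/w11.png')[190:290,206:306];im=np.clip(im.astype(float)*4,0,255).astype(np.uint8)
cv2.imwrite('pics/w11e.png',cv2.resize(im,None,fx=6,fy=6,interpolation=cv2.INTER_NEAREST))
q=lambda l:np.array(l,float)/5+[196,50]-.4
# chamfer outline 285..343 x 212..322 ; slot 293..328 x 238..315(floor); ring outer 205..420 x 152..382
print("chamfer mouth",onz("wrist",q([(314,267)]),.11,s),"ring(top z.1135)",onz("wrist",q([(311.5,267)]),.1135,s))
c=onz("wrist",[(196+0,61.6),(316,61.4)],.11,s);print(c)
T=np.eye(4);T[:3,:3]=s['tcp_rot'];T[:3,3]=s['position']
pts=np.array([(0,-6.5,12),(0,-6.5,40),(0,-4,40),(0,6.5,40),(0,-17,-2),(0,-10,-2),(0,-10,12),(0,-17,-38),(5,-17,-38)])/1000
print(np.c_[pts*1000,proj("wrist",pts@T[:3,:3].T+T[:3,3],s)])
E
```

```text
chamfer mouth [[ 0.4823 -0.0178  0.11  ]] ring(top z.1135) [[ 0.4824 -0.0183  0.1135]]
[[ 0.4416 -0.0667  0.11  ]
 [ 0.4539  0.0355  0.11  ]]
[[  0.      -6.5     12.     254.5803 221.2136]
 [  0.      -6.5     40.     254.7335 207.6418]
 [  0.      -4.      40.     254.735  210.8045]
 [  0.       6.5     40.     254.7413 223.8646]
 [  0.     -17.      -2.     254.4737 213.2494]
 [  0.     -10.      -2.     254.482  224.1947]
 [  0.     -10.      12.     254.5771 216.1782]
 [  0.     -17.     -38.     254.1378 238.6422]
 [  5.     -17.     -38.     264.6417 238.6441]]
```

View pics/w11e.png

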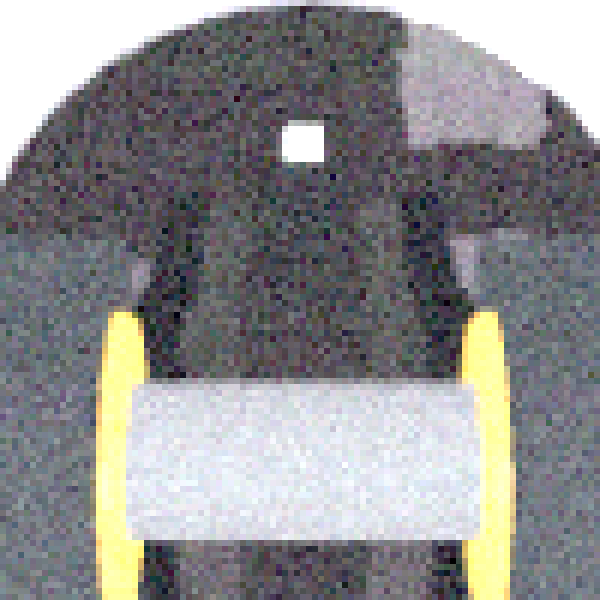

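```bash
python3 -c "
from h import *
s=st();to([.4814,-.0189,.165],83.1)"
```

```text
t 8.4333 pos [ 0.5661 -0.0313  0.2098] h 83.0 z [-0.009  0.005 -1.   ] F [-0.38  0.03 -1.48] M [ 0.03  0.02 -0.01] op 0.113 j [-14.5  26.8  91.    0.2  62.8 -97.6]
d cm [ 0.17 -8.51  4.56] dist 9.66 heading 83.0 twist -0.1
```

Request:
{"op": "arm_command", "data": {"plan": [{"claw": 0, "dx": 0.1, "dy": -4, "dz": 0, "twist": 0}, {"claw": 0, "dx": 0.17, "dy": -7, "dz": 1, "twist": 0}, {"claw": 0, "dx": 0.17, "dy": -8.5, "dz": 3, "twist": 0}, {"claw": 0, "dx": 0.17, "dy": -8.5, "dz": 4, "twist": 0}, {"claw": 0, "dx": 0.17, "dy": -8.5, "dz": 4, "twist": 0}, {"claw": 0, "dx": 0.17, "dy": -8.5, "dz": 4, "twist": 0}, {"claw": 0, "dx": 0.17, "dy": -8.5, "dz": 4, "twist": 0}, {"claw": 0, "dx": 0.17, "dy": -8.5, "dz": 4, "twist": 0}]}}

```text
time_s: 9.1
position: [0.483, -0.0189, 0.1714]
tcp_rot: [[0.121, 0.993, -0.006], [0.993, -0.121, 0.005], [0.004, -0.007, -1.0]]
force: [0.3, 0.6, -0.5]
opening: 0.114
```

```bash
python3 -c "
from h import *
s=st();to([.4814,-.0189,.155],83.1)
im=bot.capture('scene');cv2.imwrite('pics/s12.png',im[:,:,::-1])
crop('pics/s12.png',210,100,130,110,5,'pics/s12c.png')
im=bot.capture('wrist');cv2.imwrite('pics/w12.png',im[:,:,::-1])
crop('pics/w12.png',196,180,120,100,6,'pics/w12c.png')"
```

```text
t 9.1 pos [ 0.483  -0.0189  0.1714] h 83.05 z [-0.006  0.005 -1.   ] F [ 0.29  0.59 -0.52] M [ 0.03  0.02 -0.03] op 0.114 j [-15.6  24.  104.9   0.2  51.6 -98.8]
d cm [-0.03 -0.15  1.64] dist 1.64 heading 83.05 twist -0.05
```

View pics/s12c.png

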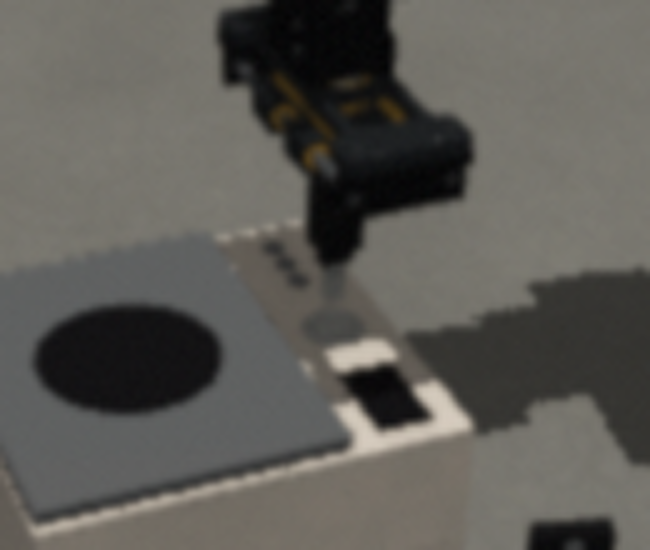

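View pics/w12c.png

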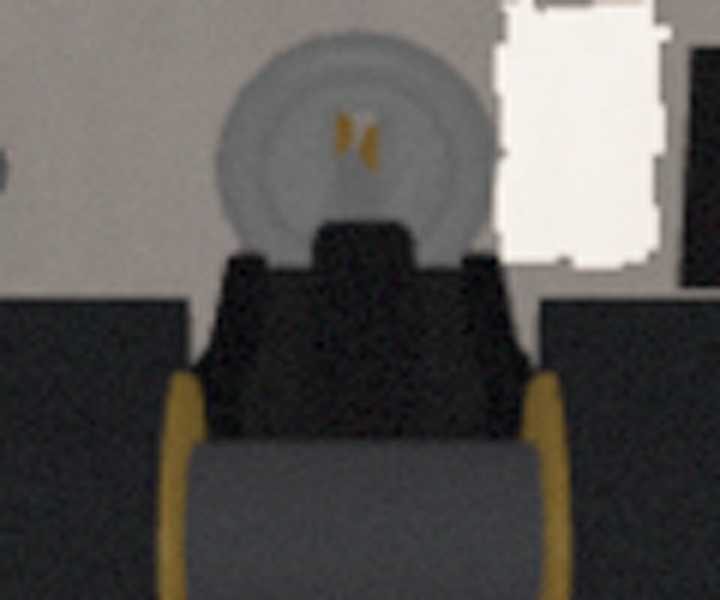

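Request:
{"op": "arm_command", "data": {"plan": [{"claw": 0, "dx": -0.05, "dy": -0.15, "dz": 0.5, "twist": 0}, {"claw": 0, "dx": -0.05, "dy": -0.15, "dz": 1.2, "twist": 0}, {"claw": 0, "dx": -0.05, "dy": -0.15, "dz": 1.8, "twist": 0}, {"claw": 0, "dx": -0.05, "dy": -0.15, "dz": 2.3, "twist": 0}, {"claw": 0, "dx": -0.05, "dy": -0.15, "dz": 2.6, "twist": 0}, {"claw": 0, "dx": -0.05, "dy": -0.15, "dz": 2.6, "twist": 0}]}}

```text
time_s: 9.7
position: [0.4811, -0.0194, 0.1444]
tcp_rot: [[0.122, 0.993, -0.007], [0.993, -0.122, 0.005], [0.004, -0.007, -1.0]]
force: [0.5, -0.5, -1.7]
opening: 0.113
```

```bash
python3 -c "
from h import *
s=st();to([.4814,-.0189,.122],83.1)
im=bot.capture('wrist');cv2.imwrite('pics/w13.png',im[:,:,::-1])
crop('pics/w13.png',196,180,120,100,6,'pics/w13c.png')"
```

```text
t 9.7 pos [ 0.4811 -0.0194  0.1444] h 83.01 z [-0.007  0.005 -1.   ] F [ 0.45 -0.5  -1.72] M [-0.   -0.23  0.01] op 0.113 j [-15.7  26.5 106.5   0.2  47.4 -98.9]
d cm [0.04 0.04 2.24] dist 2.24 heading 83.01 twist -0.09
```

View pics/w13c.png

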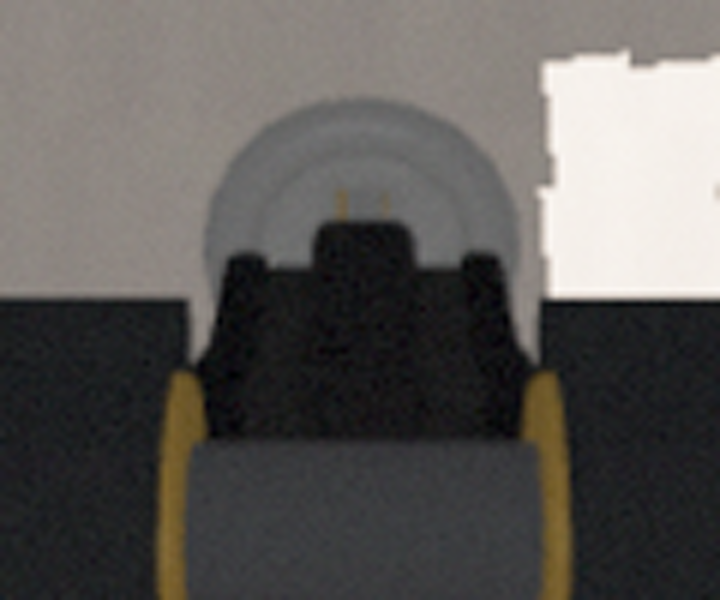

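Request:
{"op": "arm_command", "data": {"plan": [{"claw": 0, "dx": 0, "dy": 0, "dz": 0.5, "twist": 1.5}, {"claw": 0, "dx": 0, "dy": 0, "dz": 0.9, "twist": -1.5}, {"claw": 0, "dx": 0, "dy": 0, "dz": 1.3, "twist": 1.5}, {"claw": 0, "dx": 0, "dy": 0, "dz": 1.7, "twist": -1.5}, {"claw": 0, "dx": 0, "dy": 0, "dz": 2.0, "twist": 1.5}, {"claw": 0, "dx": 0, "dy": 0, "dz": 2.2, "twist": -1.5}, {"claw": 0, "dx": 0, "dy": 0, "dz": 2.3, "twist": 1}, {"claw": 0, "dx": 0, "dy": 0, "dz": 2.3, "twist": 0}]}}

```text
time_s: 10.42
position: [0.4824, -0.0196, 0.1223]
tcp_rot: [[0.122, 0.993, -0.004], [0.993, -0.122, 0.004], [0.004, -0.004, -1.0]]
force: [2.8, -0.9, -1.7]
opening: 0.114
```

```bash
python3 -c "
from h import *
s=st();to([.4814,-.0189,.122],83.1)
im=bot.capture('wrist');cv2.imwrite('pics/w14.png',im[:,:,::-1])
crop('pics/w14.png',196,180,120,100,6,'pics/w14c.png')"
```

```text
t 10.4167 pos [ 0.4824 -0.0196  0.1223] h 82.99 z [-0.004  0.004 -1.   ] F [ 2.83 -0.91 -1.7 ] M [-0.03 -0.44  0.  ] op 0.114 j [-15.7  28.7 107.5   0.3  44.  -98.9]
d cm [ 0.06 -0.1   0.03] dist 0.12 heading 82.99 twist -0.11
```

View pics/w14c.png

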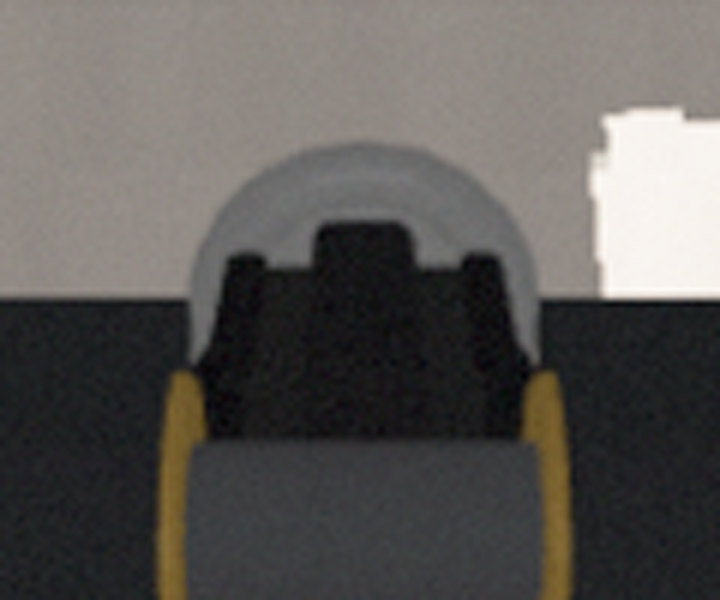

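Request:
{"op": "arm_command", "data": {"plan": [{"claw": 0, "dx": 0, "dy": 0, "dz": 0.2, "twist": 1.5}, {"claw": 0, "dx": 0, "dy": 0, "dz": 0.3, "twist": -1.5}, {"claw": 0, "dx": 0, "dy": 0, "dz": 0.4, "twist": 1.5}, {"claw": 0, "dx": 0, "dy": 0, "dz": 0.5, "twist": -1.5}, {"claw": 0, "dx": 0, "dy": 0, "dz": 0.5, "twist": 0}]}}

```text
time_s: 10.88
position: [0.4827, -0.0197, 0.1216]
tcp_rot: [[0.117, 0.993, -0.002], [0.993, -0.117, 0.003], [0.003, -0.002, -1.0]]
force: [-6.4, 1.5, 39.2]
opening: 0.116
```

```bash
python3 -c "
from h import *
s=st()
im=bot.capture('wrist');cv2.imwrite('pics/w15.png',im[:,:,::-1])
crop('pics/w15.png',196,180,120,100,6,'pics/w15c.png')
im=bot.capture('scene');cv2.imwrite('pics/s15.png',im[:,:,::-1])
crop('pics/s15.png',210,100,130,110,5,'pics/s15c.png')"
```

```text
t 10.8833 pos [ 0.4827 -0.0197  0.1216] h 83.28 z [-0.002  0.003 -1.   ] F [-6.39  1.47 39.16] M [0.38 1.37 0.01] op 0.116 j [-15.7  28.8 107.6   0.2  43.7 -99.2]
```

View pics/w15c.png

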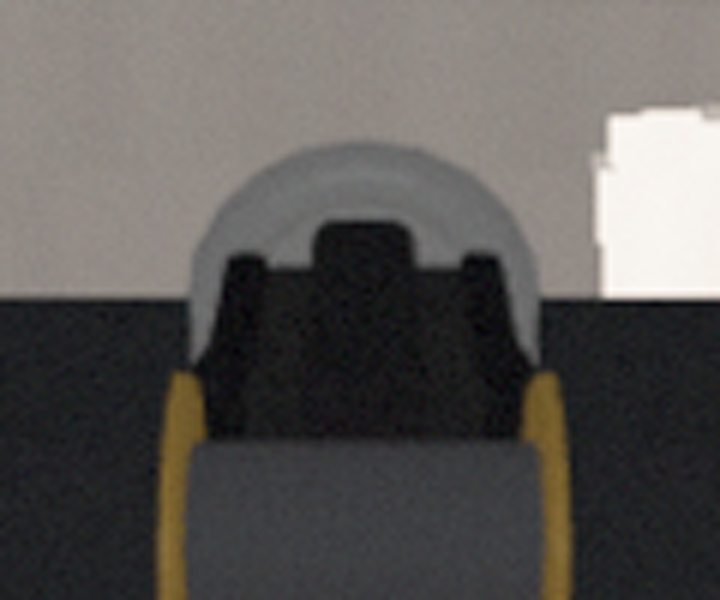

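View pics/s15c.png

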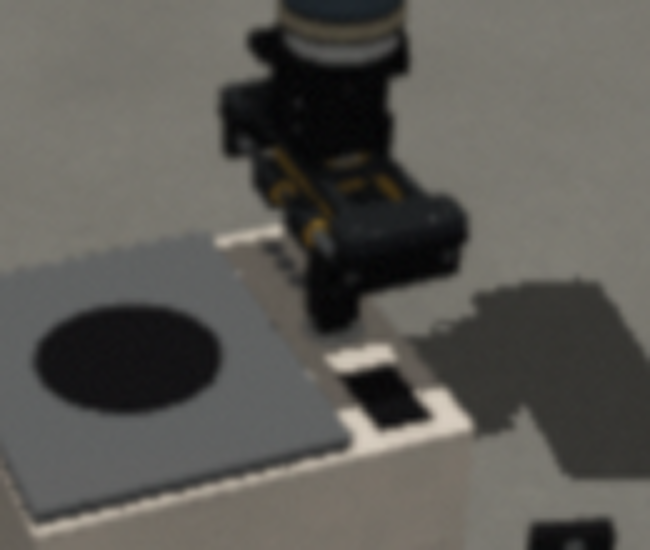

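Request:
{"op": "arm_command", "data": {"plan": [{"claw": 0, "dx": 0, "dy": 0, "dz": 0.05, "twist": 0}, {"claw": 0, "dx": 0, "dy": 0, "dz": 0.05, "twist": 6}, {"claw": 0, "dx": 0.01, "dy": 0.02, "dz": 0.05, "twist": 12}, {"claw": 0, "dx": 0.01, "dy": 0.03, "dz": 0.05, "twist": 18}, {"claw": 0, "dx": 0.02, "dy": 0.04, "dz": 0.05, "twist": 24}, {"claw": 0, "dx": 0.02, "dy": 0.05, "dz": 0.05, "twist": 30}, {"claw": 0, "dx": 0.02, "dy": 0.06, "dz": 0.05, "twist": 36}, {"claw": 0, "dx": 0.03, "dy": 0.06, "dz": 0.05, "twist": 42}]}}

```text
time_s: 11.65
position: [0.4828, -0.0195, 0.1223]
tcp_rot: [[0.755, 0.656, -0.002], [0.656, -0.755, 0.003], [0.0, -0.004, -1.0]]
force: [-2.4, -0.4, 13.9]
opening: 0.109
```

```bash
python3 -c "
from h import *
s=st()"
```

```text
t 11.65 pos [ 0.4828 -0.0195  0.1223] h 40.98 z [-0.002  0.003 -1.   ] F [-2.45 -0.35 13.88] M [-0.1   0.49  0.06] op 0.109 j [-15.7  28.7 107.5   0.2  43.9 -56.8]
```

Request:
{"op": "arm_command", "data": {"plan": [{"claw": 0, "dx": 0.01, "dy": 0, "dz": 0.03, "twist": 7}, {"claw": 0, "dx": 0.02, "dy": 0, "dz": 0.03, "twist": 14}, {"claw": 0, "dx": 0.03, "dy": 0, "dz": 0.03, "twist": 21}, {"claw": 0, "dx": 0.04, "dy": 0, "dz": 0.03, "twist": 28}, {"claw": 0, "dx": 0.05, "dy": 0, "dz": 0.03, "twist": 35}, {"claw": 0, "dx": 0.05, "dy": 0, "dz": 0.03, "twist": 42}, {"claw": 0, "dx": 0.05, "dy": 0, "dz": 0.03, "twist": 48}, {"claw": 0, "dx": 0.05, "dy": 0, "dz": 0.03, "twist": 53}]}}

```text
time_s: 12.32
position: [0.483, -0.0195, 0.1224]
tcp_rot: [[0.977, -0.211, -0.003], [-0.211, -0.977, 0.002], [-0.003, -0.001, -1.0]]
force: [0.3, -1.6, 6.0]
opening: 0.114
```

```bash
python3 -c "
from h import *
s=st()
for n in ['wrist','scene']:
  im=bot.capture(n);cv2.imwrite('pics/%s16.png'%n,im[:,:,::-1])
crop('pics/wrist16.png',196,150,120,130,5,'pics/w16c.png')
crop('pics/scene16.png',210,100,130,110,5,'pics/s16c.png')"
```

```text
t 12.3167 pos [ 0.483  -0.0195  0.1224] h -12.2 z [-0.003  0.002 -1.   ] F [ 0.31 -1.64  6.  ] M [-0.31  0.11  0.11] op 0.114 j [-1.560e+01  2.870e+01  1.075e+02  1.000e-01  4.390e+01 -3.500e+00]
```

View pics/w16c.png

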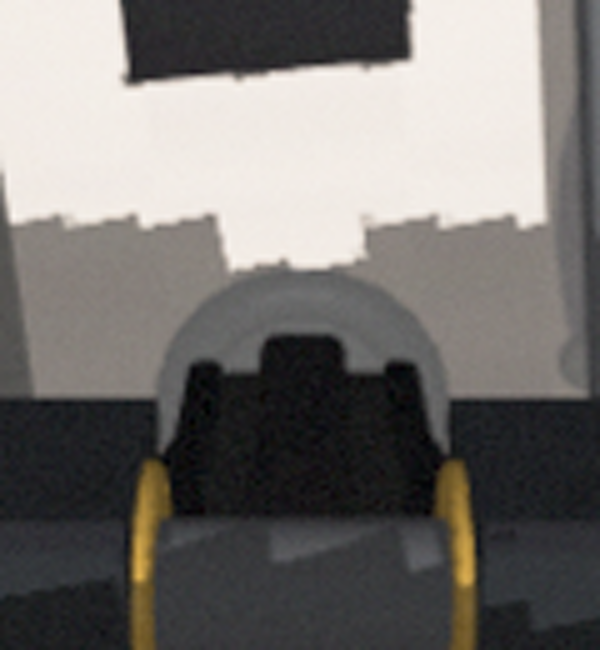

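View pics/s16c.png

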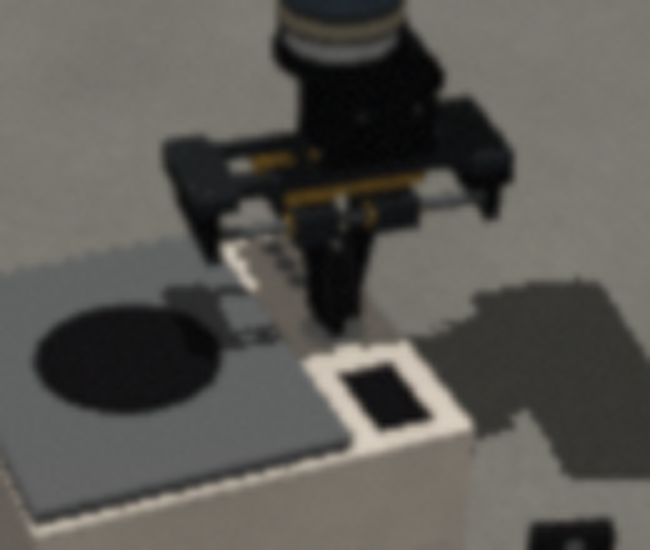

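Request:
{"op": "arm_command", "data": {"plan": [{"claw": 0, "dx": 0, "dy": 0, "dz": 0.04, "twist": 2}, {"claw": 0, "dx": 0, "dy": 0, "dz": 0.04, "twist": 4}, {"claw": 0, "dx": 0, "dy": 0, "dz": 0.04, "twist": 4}, {"claw": 0, "dx": 0, "dy": 0, "dz": 0.04, "twist": 4}]}}

```text
time_s: 12.75
position: [0.483, -0.0195, 0.1225]
tcp_rot: [[0.961, -0.275, -0.003], [-0.275, -0.961, 0.002], [-0.003, -0.001, -1.0]]
force: [0.4, -0.8, 5.4]
opening: 0.116
```

```bash
python3 -c "
from h import *
s=st()
for n in ['wrist','scene','top']:
  im=bot.capture(n);cv2.imwrite('pics/%s17.png'%n,im[:,:,::-1])
crop('pics/wrist17.png',196,150,120,130,5,'pics/w17c.png')"
```

```text
t 12.75 pos [ 0.483  -0.0195  0.1225] h -15.96 z [-0.003  0.002 -1.   ] F [ 0.41 -0.78  5.44] M [-0.09  0.06  0.11] op 0.116 j [-1.560e+01  2.870e+01  1.075e+02  1.000e-01  4.390e+01  3.000e-01]
```

View pics/w17c.png

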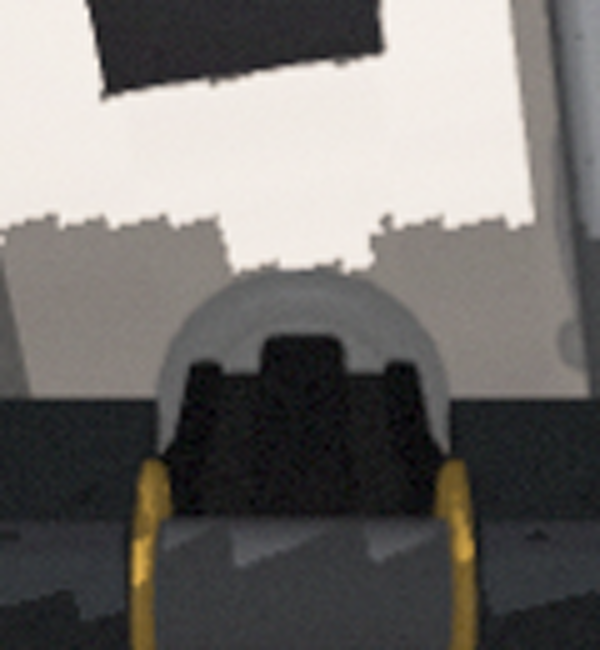

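View pics/scene17.png

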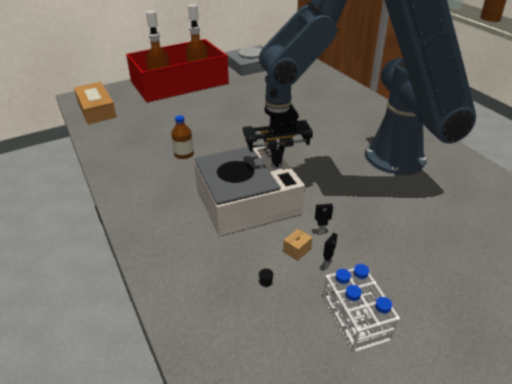

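View pics/top17.png

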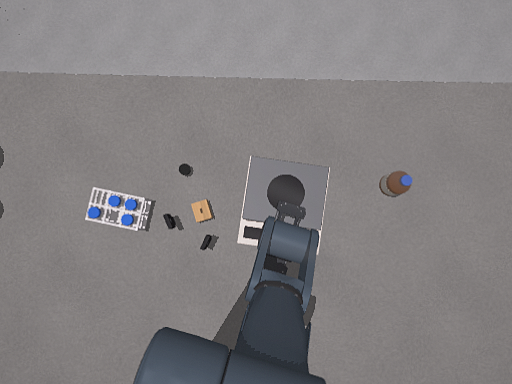

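Request:
{"op": "arm_command", "data": {"plan": [{"claw": 0, "dx": 0, "dy": 0, "dz": 0.04, "twist": 2}, {"claw": 0, "dx": 0, "dy": 0, "dz": 0.04, "twist": 2}, {"claw": 0, "dx": 0, "dy": 0, "dz": 0.04, "twist": 2}, {"claw": 0, "dx": 0, "dy": 0, "dz": 0.04, "twist": 2}]}}

```text
time_s: 13.23
position: [0.483, -0.0195, 0.1225]
tcp_rot: [[0.952, -0.307, -0.003], [-0.307, -0.952, 0.002], [-0.003, -0.001, -1.0]]
force: [-0.3, -0.3, 4.0]
opening: 0.112
```

```bash
python3 -c "
from h import *
s=st()"
```

```text
t 13.2333 pos [ 0.483  -0.0195  0.1225] h -17.86 z [-0.003  0.002 -1.   ] F [-0.25 -0.3   4.04] M [-0.07  0.04  0.19] op 0.112 j [-1.560e+01  2.870e+01  1.075e+02  1.000e-01  4.390e+01  2.200e+00]
```

```bash
python3 -c "
from h import *
print(bot.hand_in()); st()"
```

```text
the job is handed in; nothing more can be done
None
the job is handed in; nothing more can be done
```

The lid is shut, the key is fully home and turned to its stop, and the arm was still gripping and holding it when I handed the job in at 13.2 s.

- **Lid:** I pressed it down along its arc until the fingertips reached 0.1225 m, the shut height, at about 20 N. After release, the later scene and top pictures show it flat and still shut. I checked this by eye and did not measure the hinge angle.
- **Key:** I took the smallest key from the wooden stand and pushed it in with a small wiggle. It stopped at 39 N where the key's dimensions put it fully home, with no slip visible in the grip.
- **Turn:** I turned the hand about 101° clockwise. Over the last 2° the wrist moment rose from 0.11 to 0.19 N m, so the lock is against its stop. The fingertips are about 12 mm above the deck and clear of the lid's edge. The key is still gripped, with a 9.7 mm opening and a light downward push of about 4 N.
- **Other things:** the rack, bottle, stopper and both look-alike keys are at the same positions in the last top picture as in the first.

Three things went wrong or disagreed along the way:
- One move call was refused because a row left out the twist value; nothing moved in that call.
- The first descent to the key ended about 7 mm off, which I corrected before closing the grip.
- The three cameras put the lock sideways at positions up to 5 mm apart. I used the wrist camera's view, and the key went in cleanly.

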